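# Tip a chest blank onto its back on the painting board

### The arm

A 6-joint arm with a two-finger parallel gripper is mounted at the origin on the work surface. World frame = base frame: x ahead of the robot, y to its left, z up, the work surface at z = 0. Lengths are in m, angles in rad, forces in N, time in s.
With the tool pointing down it reaches from about 0.25 to 0.775 m from the base axis. Payload 4 kg.
Tool frame: the origin (TCP) lies at the centre of the arm's flange, where the gripper is bolted on; the fingertips stand 199 mm ahead of it and the grasp point (between the pads) lies 180 mm ahead of it (robot.tcp_to_tips is the distance from the TCP to the fingertips, in m); z points along the fingers, y is the line along which they close (so a half turn about z gives the same grasp; the last joint's range is limited). The gripper opens to 94 mm and grips with 3 to 60 N. Pads are 16 mm wide; open, the fingers measure 119 mm over their backs; the gripper's body (75 mm by 177 mm) begins 78 mm behind the grasp point.
Start: joints at [1.139, 0.087, 1.371, -0, 1.684, -0.103], TCP at [0.178, 0.521, 0.405] pointing down, gripper open.
Joint ranges: [-3.1, 3.1], [-0.76, 2.03], [0.27, 2.55], [-1.08, 4.22], [0.17, 2.65], [-2.57, 2.57]. Speed limits (rad/s): [2.79, 2.79, 3.14, 3.14, 3.14, 3.14].

### API

Orientations are given as [roll, pitch, yaw] about the fixed x, y, z axes, in that order (R = Rz(yaw) Ry(pitch) Rx(roll)).
In Python, from bench import telemetry, snapshot, ticket, robot gives the robot as it stands.
- The arm moves only by the tool apply_moves, never from a script. Its argument "moves" is a list that holds one entry, the list of rows, each a list of 5 numbers: the shift along the tool's x, y, z in units of 50 mm (1.0 is 50 mm), then the turn about the tool's z in units of 10 degrees (1.0 is 10 degrees), then the closure, from 0 (fully open) to 1 (shut). A call has 1 to 10 rows; each row is the pose to reach, as a shift and turn from the pose commanded when the call began, along the tool's axes at that moment; what a row does not reach only later rows make up. A row lasts 1/8 s, in which the tool goes at most 62.5 mm and 10.7 degrees, less where a joint would pass 70% of its speed; a pose out of reach is approached as far as the arm can. A call with a gripper value outside its range is refused whole. The fingers move at their own pace and stop on an object; the grip force is fixed at half the most. Time passes only in rows, so rows that repeat a pose let the fingers close. It gives the time, the measured TCP pose, the force, the opening and the grip force at its end, in the units of the state.
- telemetry.get_obs(): the state, without advancing time (a new reading comes with each control period).
- snapshot(name): name is "scene" or "top"; returns a dict with "image" (420x560x3 uint8, red, green, blue), "fovy" (degrees; the focal length in pixels is half the picture's height over the tangent of half this angle, whatever the lens; pixels are square), "cx", "cy" (the principal point, pixels), "R" (3x3) and "t" (3): a world point X has camera coordinates R X + t. Camera axes: x right, y down, z forward; pixel columns grow to the right and rows downward; lengths in m; the calibration is good to about 2 mm. A picture is of the moment at which its call begins. There is no depth.
- ticket.close_job(): hands the job in; it is judged then, once.
The state is a dict: "time": time; "joint_positions": joint angles; "qvel": joint speeds; "joint_torque": joint torques, N m; "tool_pos": TCP position; "ee_rot": TCP orientation; "wrist_force": force on the tool from outside, world axes, zero at the start; "wrist_torque": the same for the moment, N m; "width": finger opening in m; "finger_force": force on a finger pad.
Only numpy, scipy, OpenCV 4.12 (cv2) and the standard library are available. Lean on these libraries where they do the work, as an engineer would, in place of code of your own. Each camera call takes 0.05 s, during which the arm holds its last target. There are 200 camera calls.

### The job

Lay the small wooden chest on its back on the white painting board, so that its front panel lies face up for painting. It is too big to grasp: slide it upright and square up to the near edge of the board, push high on its front so that it tips gently over that edge onto the board, then slide it along the board and press it firmly but not hard against the fence, square to it. The chest's soft chalk ground dents under hard pressing, and the other things stay where they are.

Things in the scene. Friction and masses are not known exactly. Their poses are not given: they have to be found in the camera images.
- chest: Small closed wooden chest, 112 mm deep (x), 124 wide (y), 92 high (z). Origin: centre of its underside; z from base to lid, front (framed panel, lock plate) to its -x, flat back to its +x. Plinth (lowest 20 mm) and lid (top 20 mm) have the full size; between them front and sides lie 4 mm deeper, the back is flush. 0.4 to 0.7 kg. A push of more than 20 N dents it.
- chest_heel (a point): Middle of the chest's lower back edge (56 mm along its +x): this edge meets the board's edge and the chest tips about it. The centre of mass lies about 40 mm above the underside: the chest must be turned some 62 degrees before it goes over by itself, and pushed on the open bench it slides (1.5 to 5 N) rather than tips.
- chest_lid_back (a point): Middle of the chest's upper back edge (56 mm along its +x, 92 mm up). With the chest on its back this edge lies on the board, towards the fence; the chest then stands 116 mm high above the bench.
- chest_front (a point): Middle of the front face of the lid (56 mm along the chest's -x, 82 mm up): the place to push high; tipping starts at 2.5 to 6 N there. On top once the chest lies on its back.
- board: White laminate painting board, 190 mm (x) by 360 mm (y), 4 mm thick, screwed to the bench: it does not move. Origin: centre of its underside. Its x axis points from its near edge (towards the chest) to the fence.
- board_edge (a point): Middle of the board's near edge, at bench height; the edge is a straight 4 mm high step along the board's y. This is the low stop. As the chest turns, its back rides on this step and the heel slips back on the bench by 4 mm x tan(angle turned), up to about 10 mm; lying, it overhangs the edge by about that much. The point's axes are the board's.
- fence: Wooden batten fixed along the board's far side, 22 mm (x) by 360 mm (y) by 50 mm high, standing on the board. Origin: centre of its underside. To seat the lying chest, push its base low (under 65 mm above the bench, or it rears over the fence) and press it on with some 5 to 10 N beyond what sliding takes, for half a second.
- fence_face (a point): Middle of the lower edge of the fence's near face, on the board's top, 157.5 mm from the board's near edge. The point's axes are the board's.
- glue_bottle: White bottle, 48 mm across, 125 mm tall, standing. Bystander. Origin: centre of underside.
- varnish_bottle: White bottle with black cap, 56 mm across, 140 mm tall, standing. Bystander. Origin: centre of underside.
- wax_jar: Low amber jar, 54 mm across, 40 mm tall, standing on the board. Bystander. Origin: centre of underside.
- wax_jar_2: Low amber jar, 54 mm across, 40 mm tall, standing on the bench. Bystander. Origin: centre of underside.
- gesso_tub: White tub, 100 mm across, 125 mm tall, standing. Bystander. Origin: centre of underside.
- carton: Small black carton, 45 x 55 x 85 mm, standing. Bystander. Origin: centre of underside.
- paint_brush: Brush 150 mm long, lying on the board roughly along the board's x. Bystander.
- scraper: Scraper with a red handle, 180 mm long, lying on the bench. Bystander.
There are look-alikes about, which are no part of the job. Several things have the shape of the chest; the one meant has the colours described above.

How it is judged:
By the outcome, as a careful person would: the job done as asked, in the order asked, and still so for the second after the job is handed in, with the robot touching nothing.
It also fails if it takes over 72 s, if anything falls off the work surface, if the arm or the gripper's body presses on something with over 40 N, if the wrist force passes 120 N, or if a joint passes its speed limit or range.

## Working session

There is one attempt and no reset: what is moved stays moved. The work goes in short steps, Python scripts to look and compute and a tool call to move; the robot and the scene stay as the last step left them, time stands still between calls to the robot, and variables do not carry over. Pictures are saved under pics/ and viewed, at most 10 in all, crops included, and the job is handed in when it is done.

Besides the shell and the picture viewer there is one more tool, called after ">>>" in YAML: its name, and indented under it one key for each argument. apply_moves: Moves the arm, as the interface text tells. Its arguments: {"type":"object","properties":{"moves":{"type":"array","items":{"type":"array","items":{"type":"array","items":{"type":"number"}}}}},"required":["moves"]}

```bash
mkdir -p pics; ls; cat > h.py <<'E'
import numpy as np, cv2
from bench import telemetry, snapshot, ticket, robot
def snap(n,f,crop=None,s=1):
    d=snapshot(n); np.savez('pics/'+f+'.npz',**{k:d[k] for k in d})
    im=d['image'][:,:,::-1]
    cv2.imwrite('pics/'+f+'_raw.png',im)
    if crop: x0,y0,x1,y1=crop; im=im[y0:y1,x0:x1]
    im=cv2.resize(im,None,fx=s,fy=s,interpolation=cv2.INTER_CUBIC)
    cv2.imwrite('pics/'+f+'.png',im); return d
def cam(f): return dict(np.load('pics/'+f+'.npz'))
def K(d): return float(d['image'].shape[0]/2/np.tan(np.radians(float(d['fovy']))/2))
def ray(d,u,v,z):
    c=np.array([(u-d['cx'])/K(d),(v-d['cy'])/K(d),1.]); w=d['R'].T@c; o=-d['R'].T@d['t']
    return o+w*(z-o[2])/w[2]
def proj(d,X):
    c=d['R']@np.array(X)+d['t']; return d['cx']+K(d)*c[0]/c[2], d['cy']+K(d)*c[1]/c[2]
E
python3 - <<'E'
from h import *
for n in('scene','top'):
    d=snap(n,n+'1',s=1.42); print(n,d['fovy'],d['cx'],d['cy'],-d['R'].T@d['t'])
print(telemetry.get_obs())
E
```

```text
pics
scene 57.76219345279519 283.2912381095833 203.77855836308274 [0.89998008 0.29028719 0.76242515]
top 48.815253528661394 275.4392218763742 215.0341726134435 [0.38110327 0.03850495 1.02016137]
{'time': 0.1, 'joint_positions': array([ 1.13890769e+00,  8.78948592e-02,  1.37205164e+00,  2.94364576e-05,
        1.68357376e+00, -1.03085721e-01]), 'qvel': array([ 0.00103289,  0.0011571 , -0.00306772,  0.00079504, -0.00020048,
        0.00280557]), 'joint_torque': array([ 2.04121345e-03, -3.41252124e+01, -3.03301048e+01,  7.19552930e-02,
        3.04683857e-02, -8.26973314e-05]), 'tool_pos': array([0.17755773, 0.52046138, 0.40363943]), 'ee_rot': array([-3.13967830e+00, -2.27456732e-04,  2.81279281e+00]), 'wrist_force': array([-0.53856104,  0.07402887,  0.65354381]), 'wrist_torque': array([ 0.0374074 , -0.02758484, -0.0651859 ]), 'finger_force': 0.0, 'width': 0.09407663851491754}
```

View pics/scene1.png

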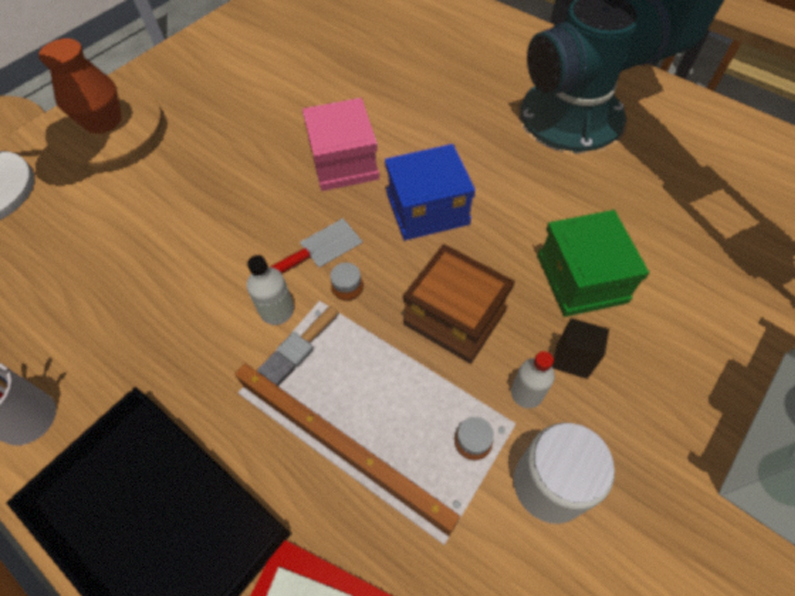

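View pics/top1.png

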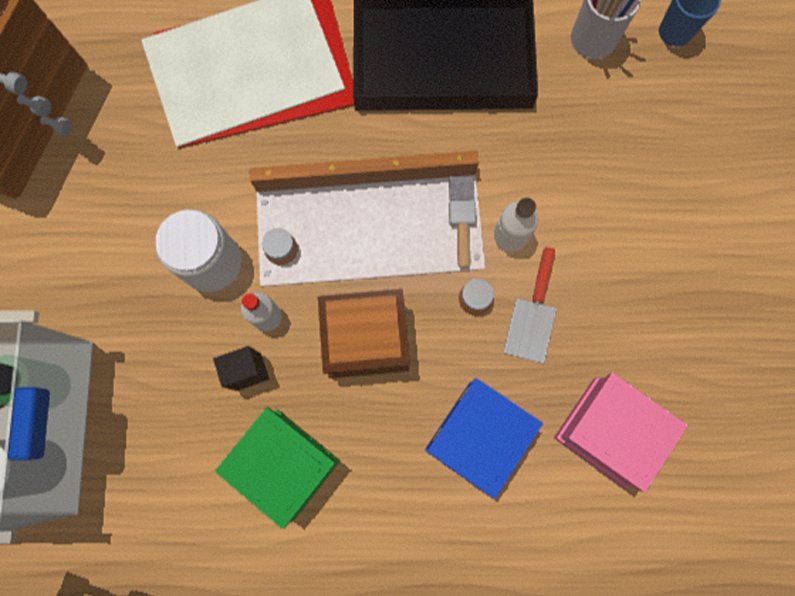

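The scene picture shows four chest-shaped things: brown wood (458,300), green (595,262), blue (430,190) and pink (343,143). The brown wooden one is meant. Its two hinges at (425,310) and (458,333) face the board. In the top picture it is at (365,333), and the board spans (258..484, 155..285), with the fence on its far side. Next, one enlarged crop.

```bash
python3 - <<'E'
import cv2,numpy as np
a=cv2.imread('pics/top1_raw.png')[100:275,165:365]; b=cv2.imread('pics/scene1_raw.png')[165:265,270:375]
cv2.imwrite('pics/c1.png',cv2.resize(a,None,fx=4,fy=4,interpolation=cv2.INTER_CUBIC)[:600])
a=cv2.imread('pics/top1_raw.png')[100:275,165:365]
b=cv2.resize(b,(420,400),interpolation=cv2.INTER_CUBIC)
A=cv2.resize(a,None,fx=3.4,fy=3.4,interpolation=cv2.INTER_CUBIC)
cv2.imwrite('pics/c1.png',A); cv2.imwrite('pics/c2.png',b); print(A.shape)
E
```

```text
(595, 680, 3)
```

View pics/c1.png

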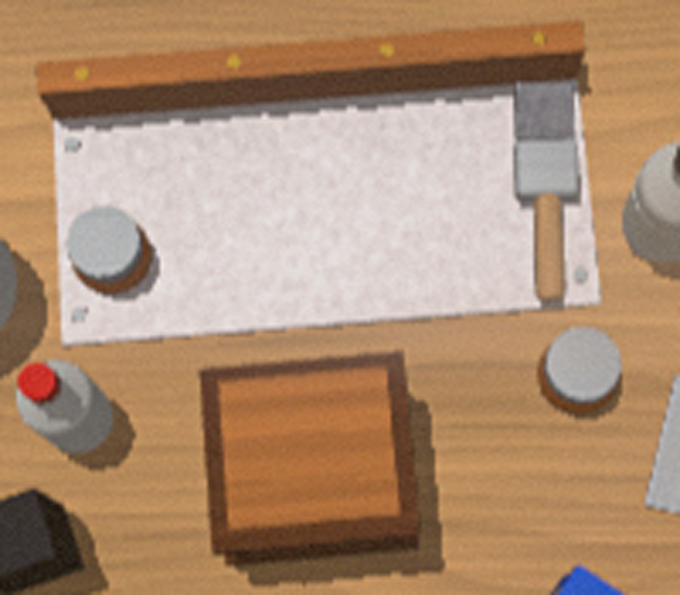

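View pics/c2.png

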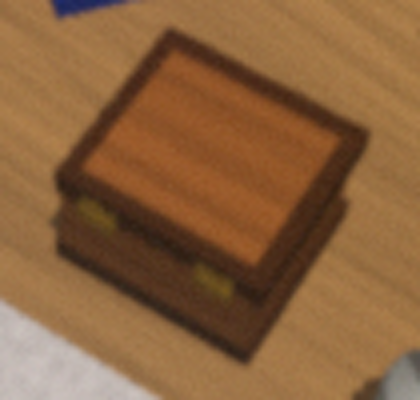

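The crops show the brown chest with its hinged back towards the board. In the top crop its lid corners are (201,371), (403,352), (418,530) and (213,548). The near board edge runs from (63,345) to (600,302), and both jars, the brush and the red-capped bottle are visible.

```bash
python3 - <<'E'
from h import *
d=cam('top1'); f=lambda p,z: ray(d,p[0]/3.4+165,p[1]/3.4+100,z)[:2]
P=lambda n,ps,z:[print(n,p,f(p,z).round(4)) for p in ps]
lid=[(201,371),(403,352),(418,530),(213,548)]
P('lid',lid,.092); L=[f(p,.092) for p in lid]
print('sides',[np.linalg.norm(L[i]-L[(i+1)%4]).round(4) for i in range(4)],'ctr',np.mean(L,0), 'dirs',[np.degrees(np.arctan2(*(L[i]-L[j])[::-1])).round(2) for i,j in((1,0),(2,3),(0,3),(1,2))])
P('edge',[(63,345),(600,302)],.004); e=[f(p,.004) for p in [(63,345),(600,302)]]; print(np.linalg.norm(e[0]-e[1]),np.degrees(np.arctan2(*(e[1]-e[0])[::-1])))
P('fencetop',[(37,64),(583,22),(583,52),(50,93)],.054)
P('jar',[(107,240)],.04);P('jar2',[(583,365)],.04);P('brush',[(550,298),(535,298),(515,190)],.01);P('red',[(38,382)],.125)
# scene check
s=cam('scene1')
for p in L: print(np.array(proj(s,[*p,.092]))*1 - [270,165])
E
```

```text
lid (201, 371) [0.5781 0.1545]
lid (403, 352) [0.5889 0.0324]
lid (418, 530) [0.4811 0.0245]
lid (213, 548) [0.4713 0.1456]
sides [np.float64(0.1225), np.float64(0.1081), np.float64(0.1215), np.float64(0.1073)] ctr [0.52986394 0.08923132] dirs [np.float64(-84.95), np.float64(-85.34), np.float64(4.74), np.float64(4.22)]
edge (63, 345) [0.6152 0.2575]
edge (600, 302) [ 0.6417 -0.0994]
0.3578446221955553 -85.75691708483413
fencetop (37, 64) [0.7925 0.2701]
fencetop (583, 22) [ 0.8181 -0.0877]
fencetop (583, 52) [ 0.7971 -0.087 ]
fencetop (50, 93) [0.7723 0.2609]
jar (107, 240) [0.6765 0.2235]
jar2 (583, 365) [ 0.5912 -0.0823]
brush (550, 298) [ 0.6431 -0.0656]
brush (535, 298) [ 0.6432 -0.0557]
brush (515, 190) [ 0.718  -0.0442]
red (38, 382) [0.5653 0.2453]
[66.04157575 69.86505069]
[13.98627891 40.5396234 ]
[42.06957331  5.28522725]
[91.79927431 31.3645411 ]
```

```bash
python3 - <<'E'
from h import *
d=cam('top1'); a=np.radians(4.3); M=np.array([[np.cos(a),np.sin(a)],[-np.sin(a),np.cos(a)]])
for n,p,z in [('green r',(334,463),.092),('green t',(270,408),.092),('green b',(285,527),.0),('blue l',(427,450),.092),('blue t',(477,379),.092),('carton',(262,370),.085),('carton b',(268,378),.0),('red',(252,301),.125),('varn cap',(525,208),.14),('lid c',(0,0),0),('edgeL',(0,0),0)]:
    if n=='lid c': w=np.array([.5299,.0892])
    elif n=='edgeL': w=np.array([.6152,.2575])
    else: w=ray(d,p[0]/1.42,p[1]/1.42,z)[:2]
    print(n,w.round(3),'uv',(M@w).round(4))
o=telemetry.get_obs(); print(o['time'])
c,s=np.cos(o['ee_rot'][2]),np.sin(o['ee_rot'][2])
tx=np.array([c,s]); ty=np.array([s,-c])
for uv in ([.447,.0500],):
    t=M.T@np.array(uv); dl=t-o['tool_pos'][:2]; print('target',t,'tool units',dl@tx/.05,dl@ty/.05,'turn',-(184.3-np.degrees(o['ee_rot'][2]))/10)
E
```

```text
green r [0.344 0.129] uv [0.3531 0.1027]
green t [0.42  0.219] uv [0.435  0.1874]
green b [0.249 0.21 ] uv [0.2635 0.1904]
blue l [0.361 0.001] uv [ 0.3603 -0.0264]
blue t [ 0.458 -0.071] uv [ 0.4518 -0.1053]
carton [0.474 0.234] uv [0.4899 0.1978]
carton b [0.47  0.242] uv [0.4865 0.206 ]
red [0.566 0.243] uv [0.5827 0.1996]
varn cap [ 0.693 -0.14 ] uv [ 0.6808 -0.1915]
lid c [0.53  0.089] uv [0.5351 0.0492]
edgeL [0.615 0.258] uv [0.6328 0.2106]
0.1
target [0.44199282 0.08337475] tool units -7.8281591262683285 -6.565682047136787 turn -2.313884345895289
```

>>> apply_moves:
  moves:
    - [[-7.83,-6.57,0,-2.31,0],[-7.83,-6.57,0,-2.31,0],[-7.83,-6.57,0,-2.31,0],[-7.83,-6.57,0,-2.31,0],[-7.83,-6.57,0,-2.31,0],[-7.83,-6.57,0,-2.31,0],[-7.83,-6.57,0,-2.31,0],[-7.83,-6.57,0,-2.31,0],[-7.83,-6.57,0,-2.31,0],[-7.83,-6.57,0,-2.31,0]]

```text
time: 1.35
tool_pos: [0.4425, 0.0821, 0.4039]
ee_rot: [3.141, -0.002, -3.07]
wrist_force: [0.6, -0.1, -0.5]
width: 0.094
finger_force: 0.0
```

>>> apply_moves:
  moves:
    - [[0,0,1.2,0,0],[0,0,2.4,0,0],[0,0,3.4,0,0],[0,0,3.7,0,0],[0,0,3.7,0,0]]

```text
time: 1.98
tool_pos: [0.4418, 0.084, 0.2197]
ee_rot: [3.141, -0.001, -3.066]
wrist_force: [-0.1, 1.1, -0.7]
width: 0.0938
finger_force: 0.0
```

```bash
python3 - <<'E'
from h import *
d=snap('scene','s2',(230,60,430,260),3)
o=telemetry.get_obs(); print(o['tool_pos'],o['ee_rot'],o['wrist_force'])
E
```

```text
[0.44262858 0.08383356 0.22121275] [ 3.14143065e+00  2.33662186e-03 -3.06625350e+00] [ 0.48864078 -0.53081407  0.0943772 ]
```

View pics/s2.png

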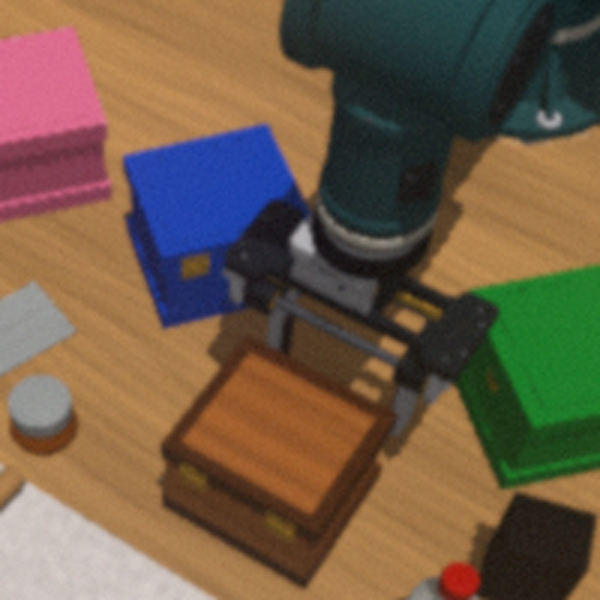

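The fingers stand clear behind the chest front and are centred on it, with the blue and green boxes untouched. Now I push forward (tool -x).

>>> apply_moves:
  moves:
    - [[-0.1,0,0,0,0],[-0.2,0,0,0,0],[-0.28,0,0,0,0],[-0.36,0,0,0,0],[-0.44,0,0,0,0],[-0.52,0,0,0,0],[-0.6,0,0,0,0],[-0.68,0,0,0,0],[-0.74,0,0,0,0],[-0.8,0,0,0,0]]

```text
time: 3.28
tool_pos: [0.4821, 0.0862, 0.2194]
ee_rot: [3.141, -0.0, -3.067]
wrist_force: [-2.2, -0.8, -0.2]
width: 0.0937
finger_force: 1.3
```

>>> apply_moves:
  moves:
    - [[-0.04,0,0,0,0],[-0.08,0,0,0,0],[-0.12,0,0,0,0]]

```text
time: 3.65
tool_pos: [0.488, 0.0866, 0.2195]
ee_rot: [3.142, -0.0, -3.067]
wrist_force: [-2.3, 1.1, -0.3]
width: 0.0939
finger_force: 1.1
```

>>> apply_moves:
  moves:
    - [[-0.05,0,0,0,0],[-0.1,0,0,0,0],[-0.15,0,0,0,0],[-0.2,0,0,0,0],[-0.24,0,0,0,0],[-0.28,0,0,0,0]]

```text
time: 4.4
tool_pos: [0.502, 0.0877, 0.2196]
ee_rot: [3.142, -0.0, -3.067]
wrist_force: [-2.1, -0.1, -1.2]
width: 0.094
finger_force: 1.0
```

>>> apply_moves:
  moves:
    - [[-0.02,0,0,0,0],[-0.04,0,0,0,0]]

```text
time: 4.65
tool_pos: [0.5039, 0.0878, 0.2197]
ee_rot: [3.142, 0.0, -3.067]
wrist_force: [-2.4, -0.0, -1.5]
width: 0.0941
finger_force: 1.0
```

>>> apply_moves:
  moves:
    - [[-0.02,0,0,0,0],[-0.04,0,0,0,0]]

```text
time: 4.9
tool_pos: [0.5059, 0.088, 0.2197]
ee_rot: [3.142, 0.0, -3.067]
wrist_force: [-2.0, 1.1, -2.9]
width: 0.0941
finger_force: 1.0
```

```bash
python3 - <<'E'
from h import *
d=snap('top','t3',(165,100,365,275),3.4)
o=telemetry.get_obs(); print(o['tool_pos'],o['ee_rot'],o['wrist_force'])
E
```

```text
[0.50604333 0.08801406 0.21970179] [ 3.14150557e+00  2.81007063e-04 -3.06716960e+00] [-2.21115268  1.01914515 -1.24891271]
```

View pics/t3.png

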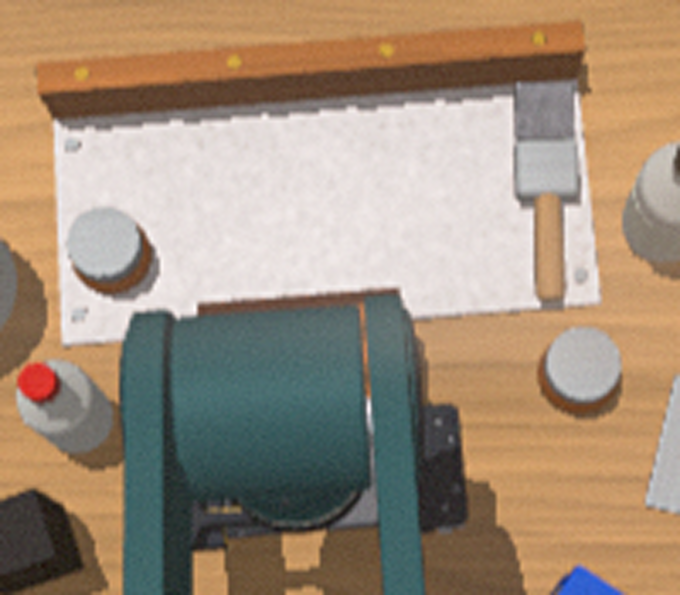

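The arm hides most of the chest, but its lid's back edge is visible from (198,305) to (398,291). I'll work out the gap from that.

```bash
python3 - <<'E'
from h import *
d=cam('t3'); a=np.radians(4.3); M=np.array([[np.cos(a),np.sin(a)],[-np.sin(a),np.cos(a)]])
for p,z in(((198,305),.092),((398,291),.092),((201,371),.092),((403,352),.092),((63,345),.004),((600,302),.004)): print(M@ray(d,p[0]/3.4+165,p[1]/3.4+100,z)[:2])
print(M@np.array([.506,.088]))
E
```

```text
[0.62925881 0.11008902]
[ 0.62788207 -0.01197664]
[0.58809685 0.11067011]
[ 0.58970798 -0.01183587]
[0.63275302 0.21064587]
[ 0.63239754 -0.14719857]
[0.51117381 0.04981306]
```

>>> apply_moves:
  moves:
    - [[-0.02,0,0,0,0],[-0.04,0,0,0,0]]

```text
time: 5.2
tool_pos: [0.5079, 0.0881, 0.2197]
ee_rot: [3.141, -0.0, -3.067]
wrist_force: [-4.6, -0.3, 0.8]
width: 0.0939
finger_force: 2.5
```

>>> apply_moves:
  moves:
    - [[-0.015,0,0,0,0],[-0.03,0,0,0,0]]

```text
time: 5.45
tool_pos: [0.5085, 0.0883, 0.2198]
ee_rot: [3.141, -0.004, -3.068]
wrist_force: [-9.2, -0.6, 5.1]
width: 0.0939
finger_force: 4.6
```

>>> apply_moves:
  moves:
    - [[-0.015,0,0,0,0],[-0.03,0,0,0,0]]

```text
time: 5.7
tool_pos: [0.5091, 0.0883, 0.22]
ee_rot: [3.141, -0.007, -3.068]
wrist_force: [-13.3, -0.2, 8.3]
width: 0.0939
finger_force: 7.1
```

The edge is reached: force rose from 2 to 13 N with the chest square against the step. Now I back off and lift to lid height.

>>> apply_moves:
  moves:
    - [[0.1,0,0,0,0],[0.2,0,0,0,0],[0.2,0,0,0,0],[0.2,0,-0.6,0,0],[0.2,0,-1.2,0,0],[0.2,0,-1.2,0,0],[0.2,0,-1.2,0,0],[0.2,0,-1.2,0,0]]

```text
time: 6.7
tool_pos: [0.5004, 0.0876, 0.2779]
ee_rot: [3.141, -0.003, -3.067]
wrist_force: [-0.1, 0.0, -0.1]
width: 0.0939
finger_force: 0.0
```

```bash
python3 - <<'E'
from h import *
d=snap('scene','s4',(240,80,440,270),3)
o=telemetry.get_obs(); print(o['tool_pos'],o['ee_rot'],o['wrist_force'])
E
```

```text
[0.50048759 0.087558   0.27800921] [ 3.14146301e+00 -2.86490186e-03 -3.06724575e+00] [ 0.46239036 -0.4426706   0.17688513]
```

View pics/s4.png

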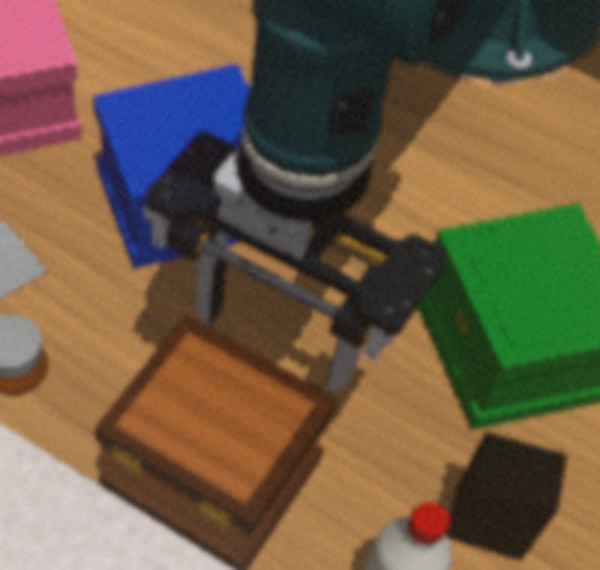

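>>> apply_moves:
  moves:
    - [[-0.1,0,0,0,0],[-0.15,0,0,0,0],[-0.17,0,0,0,0],[-0.24,0,-0.1,0,0],[-0.3,0,-0.19,0,0],[-0.38,0,-0.28,0,0],[-0.46,0,-0.36,0,0]]

```text
time: 7.62
tool_pos: [0.5242, 0.0894, 0.2983]
ee_rot: [3.141, 0.001, -3.067]
wrist_force: [-3.6, -0.0, 0.1]
width: 0.094
finger_force: 1.7
```

```bash
python3 - <<'E'
from h import *
d=snap('scene','s5',(240,80,440,270),3)
o=telemetry.get_obs(); print(o['tool_pos'],o['ee_rot'],o['wrist_force'])
E
```

```text
[0.52463979 0.08938078 0.29896543] [ 3.14146840e+00  2.01887062e-03 -3.06715748e+00] [-3.21091515 -0.70587497  1.20302791]
```

View pics/s5.png

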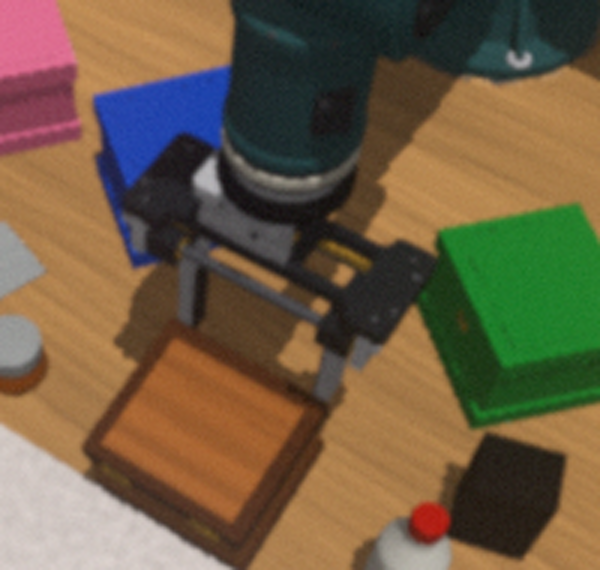

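It is tipping about the edge, now at about 10° with a steady 3.5 N, and the fingers are on the lid band. I continue along the arc.

>>> apply_moves:
  moves:
    - [[-0.09,0,-0.09,0,0],[-0.17,0,-0.17,0,0],[-0.26,0,-0.24,0,0],[-0.35,0,-0.31,0,0],[-0.45,0,-0.37,0,0],[-0.55,0,-0.43,0,0],[-0.65,0,-0.49,0,0],[-0.75,0,-0.55,0,0]]

```text
time: 8.68
tool_pos: [0.5617, 0.0921, 0.3254]
ee_rot: [-3.142, 0.0, -3.067]
wrist_force: [-1.3, -0.3, -0.1]
width: 0.0941
finger_force: 0.5
```

>>> apply_moves:
  moves:
    - [[-0.1,0,-0.05,0,0],[-0.2,0,-0.09,0,0],[-0.3,0,-0.13,0,0],[-0.4,0,-0.16,0,0],[-0.5,0,-0.18,0,0],[-0.59,0,-0.2,0,0],[-0.67,0,-0.21,0,0]]

```text
time: 9.55
tool_pos: [0.595, 0.0946, 0.336]
ee_rot: [3.142, 0.001, -3.067]
wrist_force: [-0.5, -0.6, 1.6]
width: 0.0941
finger_force: 0.8
```

```bash
python3 - <<'E'
from h import *
d=snap('scene','s6',(240,80,440,270),3)
o=telemetry.get_obs(); print(o['tool_pos'],o['ee_rot'],o['wrist_force'])
E
```

```text
[0.59532413 0.09460313 0.33602046] [ 3.14151268e+00  1.30337972e-03 -3.06724504e+00] [ 0.45930573 -0.14718639  0.40034297]
```

View pics/s6.png

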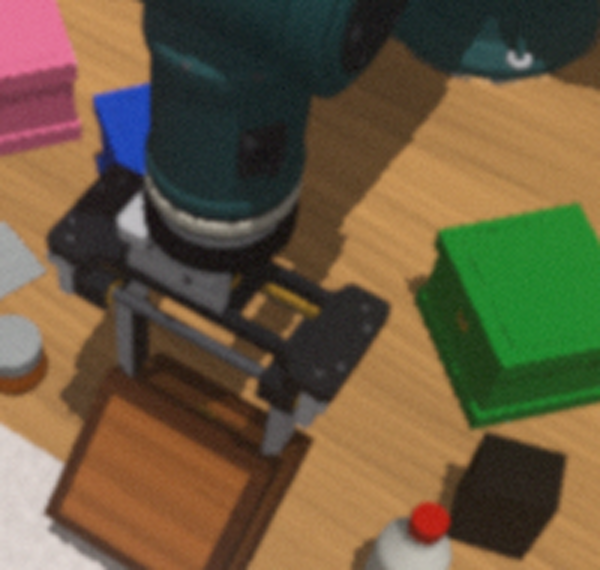

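The chest is at about 45° and the fingers are still on the lid front, with about 1 N. I go on more slowly.

>>> apply_moves:
  moves:
    - [[-0.06,0,-0.01,0,0],[-0.12,0,-0.02,0,0],[-0.18,0,-0.02,0,0],[-0.24,0,-0.02,0,0],[-0.3,0,-0.03,0,0],[-0.36,0,-0.03,0,0],[-0.42,0,-0.03,0,0],[-0.48,0,-0.03,0,0],[-0.54,0,-0.02,0,0],[-0.6,0,-0.02,0,0]]

```text
time: 10.85
tool_pos: [0.6248, 0.0968, 0.3369]
ee_rot: [3.141, 0.001, -3.067]
wrist_force: [0.6, -0.2, 2.4]
width: 0.0943
finger_force: 1.1
```

>>> apply_moves:
  moves:
    - [[-0.03,0,0,0,0],[-0.06,0,0,0,0],[-0.09,0,0.01,0,0],[-0.12,0,0.01,0,0],[-0.15,0,0.02,0,0],[-0.18,0,0.02,0,0],[-0.21,0,0.03,0,0],[-0.24,0,0.03,0,0]]

```text
time: 11.85
tool_pos: [0.6366, 0.0977, 0.335]
ee_rot: [3.141, -0.0, -3.067]
wrist_force: [0.6, 0.5, 0.4]
width: 0.0938
finger_force: 0.0
```

```bash
python3 - <<'E'
from h import *
d=snap('scene','s7',(160,130,400,330),3)
o=telemetry.get_obs(); print(o['tool_pos'],o['ee_rot'],o['wrist_force'])
E
```

```text
[0.63656517 0.09774874 0.33454556] [ 3.14134717e+00 -1.22618015e-03 -3.06724452e+00] [ 0.30483251 -0.3936572  -0.01060208]
```

View pics/s7.png

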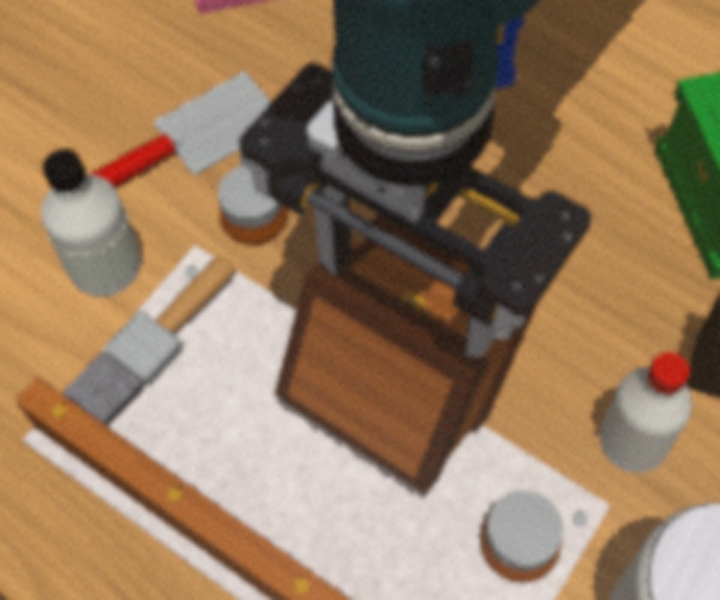

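The chest appears to lie on the board. Its lid face towards the fence has corners at crop (280,395), (425,492) and (312,268), and the finger force is zero. I check this by numbers.

```bash
python3 - <<'E'
from h import *
d=cam('s7'); a=np.radians(4.3); M=np.array([[np.cos(a),np.sin(a)],[-np.sin(a),np.cos(a)]])
for p,z in(((280,395),.004),((425,492),.004),((312,268),.116),((470,350),.116)): print(p,M@ray(d,p[0]/3+160,p[1]/3+130,z)[:2])
# predicted corners when lying / at 64deg
for th in(64,90):
  t=np.radians(th); 
  for q in((0,92),(-112,92)):
    for v in(-.012,.111):
      s=-4*np.tan(t) if th<68 else -10
      u=.6328+(s+q[0]*np.cos(t)+q[1]*np.sin(t))/1000; z=(-q[0]*np.sin(t)+q[1]*np.cos(t))/1000+(.004 if th==90 else 0)
      x=M.T@np.array([u,v]); P=proj(d,[*x,z]); print(th,q,v,round(u,4),round(z,4),(np.array(P)-[160,130])*3)
E
```

```text
(280, 395) [ 0.69869229 -0.01785839]
(425, 492) [0.70004435 0.10603156]
(312, 268) [ 0.64899652 -0.01800713]
(470, 350) [0.64123725 0.09723558]
64 (0, 92) -0.012 0.7073 0.0403 [275.09908421 388.43547991]
64 (0, 92) 0.111 0.7073 0.0403 [426.97561289 487.44033005]
64 (-112, 92) -0.012 0.6582 0.141 [308.92867019 263.96904953]
64 (-112, 92) 0.111 0.6582 0.141 [477.34444069 365.67799117]
90 (0, 92) -0.012 0.7148 0.004 [272.98993048 417.00836465]
90 (0, 92) 0.111 0.7148 0.004 [419.25563939 513.80657283]
90 (-112, 92) -0.012 0.7148 0.116 [257.71237883 349.62045569]
90 (-112, 92) 0.111 0.7148 0.116 [423.94757952 456.46451177]
```

Not lying yet: it stands at about 64°, right at balance. I nudge it further, slowly.

>>> apply_moves:
  moves:
    - [[-0.03,0,0.01,0,0],[-0.06,0,0.01,0,0],[-0.09,0,0.02,0,0],[-0.12,0,0.02,0,0],[-0.15,0,0.03,0,0],[-0.18,0,0.04,0,0]]

```text
time: 12.65
tool_pos: [0.6456, 0.0984, 0.3332]
ee_rot: [3.142, 0.0, -3.067]
wrist_force: [-1.1, -0.4, 0.4]
width: 0.0944
finger_force: 0.0
```

```bash
cat > chk.py <<'E'
from h import *
import sys
def chk(f):
    d=snap('scene',f); m=d['image'][:,:,:].astype(int)
    o=telemetry.get_obs(); print(o['time'],o['tool_pos'],o['wrist_force'])
    ref=cam('s7')['image'].astype(int); df=np.abs(m-ref).sum(2)
    q=cv2.GaussianBlur(df.astype('float32'),(5,5),0)>60; ys,xs=np.where(q); print('changed',q.sum(), (xs.min(),xs.max(),ys.min(),ys.max()) if q.any() else '')
    # board-white/chest boundary along image columns: first bright neutral pixel below chest
    for x in range(250,304,6):
        col=m[215:320,x]; w=np.where((col.min(1)>150))[0]; print(x,215+w[0] if len(w) else None,end=' ')
chk(sys.argv[1])
E
python3 chk.py s8
```

```text
12.7 [0.6457137  0.09837641 0.33305937] [-0.12543705  0.53380406  0.39488623]
changed 8502 (np.int64(228), np.int64(448), np.int64(0), np.int64(304))
250 233 256 277 262 281 268 285 274 289 280 293 286 297 292 301 298 304
```

```bash
python3 - <<'E'
from h import *
d=cam('s8'); a=np.radians(4.3); M=np.array([[np.cos(a),np.sin(a)],[-np.sin(a),np.cos(a)]])
for p in((256,277),(268,285),(280,293),(298,304)): print(M@ray(d,*p,.004)[:2])
m=d['image']
for x in(268,286):
  for y in range(240,306,4): print(y,m[y,x].tolist(),end=' ')
  print()
o=M@np.array([.6457,.0984]); print(o)
E
```

```text
[0.72311019 0.00732525]
[0.72311512 0.0381788 ]
[0.72311994 0.0683169 ]
[0.72143342 0.11112593]
240 [163, 95, 49] 244 [179, 110, 57] 248 [146, 88, 48] 252 [117, 74, 47] 256 [90, 55, 39] 260 [94, 59, 39] 264 [89, 60, 44] 268 [82, 53, 39] 272 [95, 63, 43] 276 [95, 61, 40] 280 [99, 64, 39] 284 [147, 125, 118] 288 [228, 220, 215] 292 [222, 213, 206] 296 [222, 213, 210] 300 [216, 205, 203] 304 [219, 210, 206] 
240 [167, 100, 52] 244 [172, 102, 52] 248 [161, 95, 49] 252 [174, 111, 53] 256 [176, 108, 53] 260 [124, 75, 41] 264 [114, 67, 41] 268 [87, 54, 40] 272 [90, 57, 42] 276 [89, 56, 41] 280 [90, 60, 42] 284 [99, 66, 46] 288 [96, 61, 41] 292 [101, 67, 46] 296 [137, 118, 108] 300 [226, 215, 211] 304 [221, 212, 209] 
[0.65126035 0.04970925]
```

The chest is lying. Its lid edge is on the board at u≈0.721 and square, with the front panel up, so about 70 mm remain to the fence (u≈0.790). I go back behind its base and down.

>>> apply_moves:
  moves:
    - [[0.5,0,0,0,0],[1.1,0,0,0,0],[1.1,0,0,0,0],[1.1,0,0.7,0,0],[1.1,0,1.4,0,0],[1.1,0,2,0,0],[1.1,0,2.1,0,0],[1.1,0,2.1,0,0],[1.1,0,2.1,0,0]]

```text
time: 13.82
tool_pos: [0.5916, 0.0944, 0.2302]
ee_rot: [3.142, 0.004, -3.067]
wrist_force: [0.5, 0.8, 0.9]
width: 0.0937
finger_force: 0.0
```

>>> apply_moves:
  moves:
    - [[-0.08,0,0,0,0],[-0.16,0,0,0,0],[-0.24,0,0,0,0],[-0.32,0,0,0,0],[-0.4,0,0,0,0],[-0.48,0,0,0,0],[-0.56,0,0,0,0],[-0.64,0,0,0,0]]

```text
time: 14.82
tool_pos: [0.6225, 0.0967, 0.2281]
ee_rot: [3.142, -0.001, -3.067]
wrist_force: [-2.7, -0.4, 2.0]
width: 0.0939
finger_force: 1.6
```

>>> apply_moves:
  moves:
    - [[-0.1,0,0,0,0],[-0.2,0,0,0,0],[-0.3,0,0,0,0],[-0.4,0,0,0,0],[-0.5,0,0,0,0],[-0.6,0,0,0,0],[-0.7,0,0,0,0],[-0.8,0,0,0,0],[-0.9,0,0,0,0],[-1.0,0,0,0,0]]

```text
time: 16.08
tool_pos: [0.6727, 0.1004, 0.2281]
ee_rot: [3.141, -0.0, -3.067]
wrist_force: [-2.0, -1.2, -0.3]
width: 0.094
finger_force: 1.2
```

>>> apply_moves:
  moves:
    - [[-0.03,0,0,0,0],[-0.06,0,0,0,0],[-0.09,0,0,0,0]]

```text
time: 16.45
tool_pos: [0.6769, 0.1008, 0.2281]
ee_rot: [3.141, -0.0, -3.067]
wrist_force: [-2.7, 0.6, 0.8]
width: 0.0941
finger_force: 1.2
```

```bash
python3 - <<'E'
from h import *
d=snap('top','t9'); a=np.radians(4.3); M=np.array([[np.cos(a),np.sin(a)],[-np.sin(a),np.cos(a)]])
o=telemetry.get_obs(); print(o['tool_pos'],o['wrist_force'],o['wrist_torque'],M@o['tool_pos'][:2])
d=snap('scene','s9'); m=d['image']
# predicted pixel of bare board strip between lid and fence
for v in(0.0,.05,.1):
  for u in np.arange(.765,.792,.003):
    p=proj(d,[*(M.T@np.array([u,v])),.004]); print(round(u,3),m[int(round(p[1])),int(round(p[0]))].tolist(),end=' ')
  print()
E
```

```text
[0.67705336 0.1007656  0.22809737] [-1.52747404 -0.40854865  0.60827562] [ 0.03460374  0.22197252 -0.02359562] [0.68270282 0.04971736]
0.765 [73, 47, 29] 0.768 [92, 57, 33] 0.771 [99, 64, 39] 0.774 [97, 57, 32] 0.777 [99, 60, 35] 0.78 [99, 60, 37] 0.783 [99, 59, 33] 0.786 [143, 83, 43] 0.789 [169, 101, 50] 0.792 [166, 101, 48] 
0.765 [78, 49, 34] 0.768 [99, 59, 33] 0.771 [92, 57, 34] 0.774 [99, 60, 33] 0.777 [97, 63, 33] 0.78 [101, 63, 37] 0.783 [97, 61, 35] 0.786 [161, 98, 50] 0.789 [172, 102, 52] 0.792 [169, 102, 52] 
0.765 [59, 40, 30] 0.768 [62, 45, 32] 0.771 [63, 42, 32] 0.774 [64, 44, 34] 0.777 [61, 40, 31] 0.78 [60, 39, 30] 0.783 [66, 47, 31] 0.786 [118, 73, 41] 0.789 [165, 99, 50] 0.792 [181, 111, 53]
```

Sliding at about 2.5 N, with about 7 mm left. I approach in small steps and watch the force.

>>> apply_moves:
  moves:
    - [[-0.02,0,0,0,0],[-0.04,0,0,0,0],[-0.06,0,0,0,0],[-0.08,0,0,0,0]]

```text
time: 17.05
tool_pos: [0.681, 0.1011, 0.2281]
ee_rot: [3.141, 0.0, -3.067]
wrist_force: [-2.5, -1.0, -0.6]
width: 0.0939
finger_force: 1.1
```

>>> apply_moves:
  moves:
    - [[-0.015,0,0,0,0],[-0.03,0,0,0,0]]

```text
time: 17.3
tool_pos: [0.6824, 0.1011, 0.2281]
ee_rot: [3.141, -0.0, -3.067]
wrist_force: [-2.8, -0.6, -0.8]
width: 0.0937
finger_force: 1.1
```

>>> apply_moves:
  moves:
    - [[-0.015,0,0,0,0],[-0.03,0,0,0,0]]

```text
time: 17.55
tool_pos: [0.6839, 0.1013, 0.2281]
ee_rot: [3.141, -0.0, -3.067]
wrist_force: [-1.8, -0.7, 0.0]
width: 0.0941
finger_force: 1.1
```

>>> apply_moves:
  moves:
    - [[-0.015,0,0,0,0],[-0.03,0,0,0,0]]

```text
time: 17.8
tool_pos: [0.6851, 0.1014, 0.2282]
ee_rot: [3.142, -0.002, -3.068]
wrist_force: [-6.1, -0.4, 1.3]
width: 0.0942
finger_force: 2.9
```

>>> apply_moves:
  moves:
    - [[-0.015,0,0,0,0],[-0.03,0,0,0,0]]

```text
time: 18.05
tool_pos: [0.6857, 0.1015, 0.2284]
ee_rot: [3.141, -0.005, -3.068]
wrist_force: [-11.7, -0.7, 3.9]
width: 0.0939
finger_force: 5.5
```

>>> apply_moves:
  moves:
    - [[-0.015,0,0,0,0],[-0.02,0,0,0,0]]

```text
time: 18.3
tool_pos: [0.686, 0.1016, 0.2285]
ee_rot: [3.141, -0.008, -3.068]
wrist_force: [-13.2, -0.1, 5.5]
width: 0.0943
finger_force: 6.8
```

>>> apply_moves:
  moves:
    - [[0.01,0,0,0,0],[0.01,0,0,0,0],[0.01,0,0,0,0],[0.01,0,0,0,0],[0.01,0,0,0,0],[0.01,0,0,0,0]]

```text
time: 19.05
tool_pos: [0.6859, 0.1016, 0.2285]
ee_rot: [3.141, -0.006, -3.068]
wrist_force: [-11.7, 0.7, 3.8]
width: 0.0942
finger_force: 5.6
```

Held at about 11.7 N for over 0.75 s, which is roughly 9 N beyond sliding. I release slowly, back away and lift.

>>> apply_moves:
  moves:
    - [[0.03,0,0,0,0],[0.06,0,0,0,0],[0.15,0,0,0,0],[0.6,0,0,0,0],[1.2,0,0,0,0],[1.8,0,0,0,0],[1.8,0,-1.2,0,0],[1.8,0,-2.4,0,0],[1.8,0,-3.2,0,0],[1.8,0,-3.2,0,0]]

```text
time: 20.3
tool_pos: [0.5981, 0.0948, 0.3943]
ee_rot: [-3.141, 0.012, -3.067]
wrist_force: [0.2, -0.2, 0.7]
width: 0.0941
finger_force: 0.0
```

>>> apply_moves:
  moves:
    - [[1.2,0,0,0,0],[2.4,0,0,0,0],[3.6,0,0,0,0],[4.8,0,0,0,0],[4.8,0,0,0,0],[4.8,0,0,0,0]]

```text
time: 21.05
tool_pos: [0.3586, 0.077, 0.3876]
ee_rot: [3.142, 0.001, -3.067]
wrist_force: [-0.0, -0.4, -0.6]
width: 0.094
finger_force: 0.0
```

```bash
python3 - <<'E'
from h import *
a=np.radians(4.3); M=np.array([[np.cos(a),np.sin(a)],[-np.sin(a),np.cos(a)]])
o=telemetry.get_obs(); print(o['time'],o['tool_pos'],o['wrist_force'])
d=snap('top','t10'); m=d['image']; s=snap('scene','s10')
# top: profile along u at z=.116 for several v, find chest base edge; and change map outside the chest
for v in(0.0,.02,.05,.08,.1):
  row=[]
  for u in np.arange(.676,.72,.003):
    p=proj(d,[*(M.T@np.array([u,v])),.116]); row.append(int(m[int(round(p[1])),int(round(p[0]))].sum()))
  print('v',v,row)
for u in(.72,.76):
  row=[]
  for v in list(np.arange(-.03,.004,.003))+[9]+list(np.arange(.095,.13,.003)):
    if v==9: row.append('|');continue
    p=proj(d,[*(M.T@np.array([u,v])),.116]); row.append(int(m[int(round(p[1])),int(round(p[0]))].sum()))
  print('u',u,row)
for n,A,B in(('top',cam('top1')['image'],m),('scene',cam('scene1')['image'],s['image'])):
  df=cv2.GaussianBlur(np.abs(A.astype(int)-B.astype(int)).sum(2).astype('float32'),(7,7),0)>60
  k,l,st,c=cv2.connectedComponentsWithStats(df.astype('uint8'))
  print(n,[x.tolist() for x in st[1:] if x[4]>15])
E
```

```text
21.05 [0.35861735 0.07696361 0.38763844] [-0.00068278 -0.39976243 -0.64223244]
v 0.0 [175, 180, 165, 171, 156, 148, 138, 165, 210, 214, 214, 222, 221, 224, 246]
v 0.02 [160, 159, 160, 147, 156, 162, 158, 156, 195, 215, 221, 220, 208, 209, 229]
v 0.05 [156, 154, 147, 151, 146, 152, 164, 166, 172, 223, 208, 212, 225, 205, 237]
v 0.08 [158, 169, 150, 162, 164, 149, 147, 131, 208, 211, 190, 212, 220, 219, 263]
v 0.1 [118, 131, 145, 147, 149, 144, 149, 158, 186, 192, 202, 225, 229, 211, 228]
u 0.72 [674, 676, 344, 356, 379, 372, 372, 324, 356, 248, 232, 250, '|', 213, 222, 232, 308, 345, 633, 676, 672, 662, 662, 669, 669]
u 0.76 [201, 185, 177, 186, 184, 167, 183, 207, 368, 193, 196, 175, '|', 212, 188, 195, 342, 370, 196, 193, 192, 197, 185, 178, 195]
top [[217, 107, 73, 72, 4326], [223, 202, 74, 72, 4481], [177, 284, 167, 136, 16054], [39, 402, 43, 18, 450], [89, 415, 18, 5, 69]]
scene [[318, 0, 220, 175, 10661], [378, 81, 15, 8, 48], [391, 89, 41, 42, 487], [382, 91, 13, 9, 74], [450, 96, 110, 122, 4020], [430, 98, 12, 10, 68], [282, 171, 82, 86, 4427], [219, 241, 88, 92, 4643]]
```

The chest's base edge is at u≈0.699 across its whole width, so the lid edge is at about 0.791, on the fence and square. Outside the chest and the arm with its shadow, nothing has changed. I hand it in.

```bash
python3 -c "
from bench import ticket
print(ticket.close_job())"
```

```text
the job is handed in; nothing more can be done
None
```

The chest lies on its back, front panel up, square against the fence; pressed there at about 12 N (highest push read: 13 N), nothing else moved in the final pictures, and handed in at about 21 s (no verdict was returned).

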